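# Pack the artist's caddy and fit its carrying handle

### The arm

A 6-joint arm with a two-finger parallel gripper is mounted at the origin on the work surface. World frame = base frame: x ahead of the robot, y to its left, z up, the work surface at z = 0. Lengths are in m, angles in rad, forces in N, time in s.
With the tool pointing down it reaches from about 0.225 to 0.875 m from the base axis. Payload 3.4 kg.
Tool frame: the origin (TCP) lies midway between the tips of the shut fingers; the grasp point (between the pads) lies 19 mm behind it; z points along the fingers, y is the line along which they close (so a half turn about z gives the same grasp; the last joint's range is limited). The gripper opens to 85 mm and grips with 20 to 120 N. Pads are 22 mm wide; open, the fingers measure 114 mm over their backs; the gripper's body (76 mm by 85 mm) begins 54 mm behind the grasp point. The pads swing forward as they close: fully open they stand 13 mm farther back than shut.
Start: joints at [1.188, 0.276, 1.505, -0, 1.361, -0.121], TCP at [0.149, 0.555, 0.231] pointing down, gripper open.
Joint ranges: [-2.89, 2.89], [-0.75, 2.08], [0.22, 2.7], [-1.18, 4.32], [0.11, 2.71], [-2.7, 2.7]. Speed limits (rad/s): [2.57, 2.57, 3.14, 3.14, 3.14, 3.14].

### API

Orientations are given as a unit quaternion [x, y, z, w].
In Python, from bench import telemetry, vision, r gives the robot as it stands.
- The arm moves only by the tool drive_tool, never from a script. Its argument "steps" is a list that holds one entry, the list of rows, each a list of 5 numbers: the opening, from 0 (shut) to 1 (fully open), then the shift along the tool's x, y, z in mm, then the turn about the tool's z in degrees. In form: [[[gripper, tx, ty, tz, spin], ...]]. A call has 1 to 10 rows; each row shifts and turns the commanded pose from where the row before left it, along the tool's axes as they then stand; what a row does not reach is not made up. A row lasts 1/8 s, in which the tool goes at most 62.5 mm and 10.7 degrees, less where a joint would pass 70% of its speed; a pose out of reach is approached as far as the arm can. A call with a gripper value outside its range is refused whole. The fingers move at their own pace and stop on an object; the grip force is fixed at half the most. Time passes only in rows, so rows that do not move let the fingers close. It gives the time, the measured TCP pose, the force, the opening and the grip force at its end, in the units of the state.
- telemetry.state(): the state, without advancing time (a new reading comes with each control period).
- vision.camera(name): name is "scene" or "top" or "wrist"; returns (picture, depth): 400x640x3 uint8, red, green, blue; 400x640 float32, m along the optical axis (not along the pixel's ray), 0 where there is no reading.
- vision.camera_params(name): a dict with "mtx" (3x3 intrinsics, pixels), "rvec" (rotation vector, rad) and "tvec" (3), from world to camera coordinates, as OpenCV has them. Camera axes: x right, y down, z forward; pixel columns grow to the right and rows downward; lengths in m; the calibration is good to about 2 mm. A picture is of the moment at which its call begins: read the wrist's pose just before it. camera_params takes no time and is no camera call; for the wrist camera it gives the pose at the moment of the call.
- r.finish_job(): hands the job in; it is judged then, once.
The state is a dict: "time_s": time; "joint_positions": joint angles; "dq": joint speeds; "tau": joint torques, N m; "ee_pos": TCP position; "ee_rot": TCP orientation; "force": force on the tool from outside, world axes, zero at the start; "wrist_torque": the same for the moment, N m; "width": finger opening in m; "gripper_force": force on a finger pad.
Only numpy, scipy, OpenCV 4.12 (cv2) and the standard library are available. Lean on these libraries where they do the work, as an engineer would, in place of code of your own. Each camera call takes 0.05 s, during which the arm holds its last target. There are 200 camera calls.

### The job

Pack the plywood caddy for carrying: put the small roll of tape over the caddy's upright post, down on top of the fat roll already there, and let go of it. Then take the dowel handle from the brush rest by its knob and slide it through the hole in one end board and on through the hole in the other, until the knob's shoulder is up against the board. Finish while still holding the knob, with the handle kept home so that I can pin its far end, and leave the caddy standing where it is and the other things undisturbed.

Things in the scene. Friction and masses are not known exactly. Their poses are not given: they have to be found in the camera images.
- caddy: Loose open-topped plywood caddy, 2.4 kg, on the table: 170 mm along x, 202 along y, origin at the centre of its underside. 12 mm thick end boards close its y ends (outer faces y = +-101 mm): 170 mm wide up to z = 72, sloping in to 70 mm wide at z = 150, top z = 195 mm. Side walls 12 mm thick, 72 mm high. Each end board has a 24 mm round hole at x = 0, z = 165 mm, so the handle runs along y.
- post_seat (a point): Where the small roll's underside will rest: on the axis of the upright 18 mm post in the middle of the caddy (post top, tapered, 104 mm above the caddy's underside), at the top of the fat roll (74 mm diameter) already on it, 60 mm above the caddy's underside. Axes as the caddy's. The end boards are 89 mm off in y: close the fingers along the caddy's x to clear them.
- bore_left (a point): Centre of the hole at the outer face of the caddy's +y end board (y = 101, z = 165 mm in the caddy). Axes as the caddy's.
- bore_right (a point): Centre of the hole at the outer face of the caddy's -y end board (y = -101, z = 165 mm in the caddy). Axes as the caddy's. Two ink tins, 46 mm wide, up to z = 62 mm, stand in this end of the caddy (part of it).
- tape: Small roll of cream paper tape lying flat on the table: 62 mm outer diameter, 24 mm high, cardboard core with a 26 mm hole right through, about 45 g. Origin at the centre of its underside, z up along its hole.
- handle: Carrying handle, loose, about 85 g: 20 mm round wooden dowel with a turned knob on one end. Origin on its axis at the knob's flat shoulder, y along it from tip to knob: tip at y = -228 mm (last 10 mm taper to 12 mm diameter; dark cross hole at -211). It starts level in the rest's middle notch, axis 50 mm above the table. It may go in from either end; the knob stops it.
- handle_tip (a point): Tapered tip of the handle, on its axis, 228 mm from the knob's shoulder.
- handle_knob (a point): Middle of the handle's knob, on its axis, 22.5 mm behind the shoulder: the place to grip. The knob is 32 mm in diameter and 45 mm long (y = 0 to 45 of the handle, parallel up to 39); it overhangs the rest's end.
- rest: Fixed plywood brush rest, 150 mm along its x and 134 mm along its y, origin at the centre of its underside. Two boards 12 mm thick at y = -55 and 55 mm, top 54 mm above the table, with three notches 22 mm wide and 14 mm deep at x = -47, 0 and 47 mm. The handle lies along its y in the middle notch, tip towards -y.
- brush: Bystander: ink brush 220 mm long lying in the x = 47 mm notch of the rest, parallel to the handle. Origin on its axis near the middle.
- inkbottle: Bystander: dark ink bottle, 40 mm diameter, 75 mm high, standing on the caddy's floor at about x = 40, y = 62 mm of the caddy. Origin at the centre of its underside.
- bigroll: Bystander: big ring-like roll of tape, 104 mm outer diameter, 76 mm hole, 36 mm high. Origin at the centre of its underside.
- stone: Bystander: round grey stone, 124 mm across, 54 mm high. Origin at the centre of its underside.
- jar: Bystander: glass jar of brushes, 72 mm diameter, brushes up to about 215 mm high. Origin at the centre of its underside.
- mug: Bystander: white mug, 80 mm diameter, 85 mm high, handle at its +y. Origin at the centre of its underside.
- tin: Bystander: paint tin, 72 mm diameter, 75 mm high. Origin at the centre of its underside.
Mind the look-alikes: they are no part of the job. Leave any orange or yellow look-alike of the tape alone.

How it is judged:
On the way, in this order (a step that is already met when the one before it is completed fails the run):
1. the small roll is on the post, down on the fat roll, and let go (horizontal distance between tape and post_seat below 0.01 m and z of tape in the frame of caddy between 0.054 and 0.067 m and angle between tape's own z axis and vertical below 0.12 rad and contact force between tape and the fingers below 0.05 N), for 0.3 s.
2. the handle's tip is through the first end board, between the two (angle between the y axis of handle and the y axis of caddy, either way round below 0.12 rad and y of handle_tip in the frame of caddy between -0.085 and 0.085 m and x of handle_tip in the frame of caddy between -0.025 and 0.025 m and z of handle_tip in the frame of caddy between 0.14 and 0.19 m and z of handle in the frame of caddy between 0.14 and 0.19 m), for 0.1 s.
At the end, for the whole second after the job is handed in: Handle through both holes (axis within 0.06 rad and 6 mm), knob's shoulder within 5 mm of one board, tip 16 mm out of the other, held at the knob (over 1 N), still. Small roll flat on the fat roll, within 10 mm of the post's axis, not touched. Caddy upright, within 40 mm of its start (all of step 1 and angle between the y axis of handle and the y axis of caddy, either way round below 0.06 rad and x of handle in the frame of caddy between -0.006 and 0.006 m and z of handle in the frame of caddy between 0.158 and 0.172 m and x of handle_tip in the frame of caddy between -0.006 and 0.006 m and z of handle_tip in the frame of caddy between 0.158 and 0.172 m and ((y of handle in the frame of caddy between 0.096 and 0.107 m and y of handle_tip in the frame of caddy below -0.117 m) or (y of handle in the frame of caddy between -0.107 and -0.096 m and y of handle_tip in the frame of caddy above 0.117 m)) and contact force between handle and the fingers above 1 N and distance between the grasp point and handle_knob below 0.045 m and linear speed of handle below 0.03 m/s and distance of caddy from where it was at the start of the episode below 0.04 m and angle between caddy's own z axis and vertical below 0.05 rad); the arm keeps its last pose, push and grip.
It fails at once if the caddy is shoved more than 60 mm or tipped (distance of caddy from where it was at the start of the episode above 0.06 m or angle between caddy's own z axis and vertical above 0.25 rad).
It fails at once if a bystander is knocked about (brush, big roll, stone, jar, mug or tin moved more than 40 mm, the ink bottle more than 80 mm) (distance of inkbottle from where it was at the start of the episode above 0.08 m or distance of any of brush, bigroll, stone, jar, mug, tin from where it was at the start of the episode above 0.04 m).
It also fails if it takes over 72 s, if anything falls off the work surface, if the arm or the gripper's body presses on something with over 40 N, if the wrist force passes 120 N, or if a joint passes its speed limit or range.

## Working session

There is one attempt and no reset: what is moved stays moved. The work goes in short steps, Python scripts to look and compute and a tool call to move; the robot and the scene stay as the last step left them, time stands still between calls to the robot, and variables do not carry over. Pictures are saved under pics/ and viewed, at most 13 in all, crops included, and the job is handed in when it is done.

Besides the shell and the picture viewer there is one more tool, called after "Call:" as name(argument=value, ...) on one line, values as JSON. drive_tool: Moves the arm, as the interface text tells. Its arguments: {"type":"object","properties":{"steps":{"type":"array"}},"required":["steps"]}

```bash
ls; mkdir -p pics; cat > h.py <<'E'
import numpy as np, cv2
from bench import telemetry, vision, r
from scipy.spatial.transform import Rotation as R
def cam(n):
    p=vision.camera_params(n); im,d=vision.camera(n); return im,d,p
def pts(d,p):
    K=np.array(p['mtx']);Rm=R.from_rotvec(np.ravel(p['rvec'])).as_matrix();t=np.ravel(p['tvec'])
    v,u=np.mgrid[:d.shape[0],:d.shape[1]]
    c=np.stack([(u-K[0,2])/K[0,0]*d,(v-K[1,2])/K[1,1]*d,d],-1)
    w=(c-t)@Rm; w[d==0]=np.nan; return w
def ray(u,v,p,z):
    K=np.array(p['mtx']);Rm=R.from_rotvec(np.ravel(p['rvec'])).as_matrix();t=np.ravel(p['tvec'])
    dr=Rm.T@np.array([(u-K[0,2])/K[0,0],(v-K[1,2])/K[1,1],1]);o=-Rm.T@t
    return o+dr*(z-o[2])/dr[2]
def save(n,im): cv2.imwrite('pics/'+n,im[:,:,::-1])
E
python3 - <<'E'
from h import *
for n in('top','scene'):
    im,d,p=cam(n); save(n+'.png',im); np.savez(n+'.npz',im=im,d=d,w=pts(d,p)); print(n,p)
s=telemetry.state();print(s)
E
```

```text
pics
top {'mtx': array([[388.666982  ,   0.        , 318.47256615],
       [  0.        , 388.666982  , 199.98969728],
       [  0.        ,   0.        ,   1.        ]]), 'rvec': array([ 2.15481161, -2.15052665,  0.098212  ]), 'tvec': array([-0.07563725,  0.57491408,  1.22489065])}
scene {'mtx': array([[422.00629186,   0.        , 316.1466634 ],
       [  0.        , 422.00629186, 204.255447  ],
       [  0.        ,   0.        ,   1.        ]]), 'rvec': array([ 1.38152271,  2.32420199, -0.78292235]), 'tvec': array([ 0.34252516, -0.27777764,  1.67836239])}
{'time_s': 0.1, 'joint_positions': array([ 1.18798777e+00,  2.76540661e-01,  1.50597488e+00, -2.20974855e-05,
        1.36071295e+00, -1.21008434e-01]), 'dq': array([ 1.33406305e-03, -8.94643710e-04, -1.62163074e-03, -5.13945707e-04,
       -7.28724493e-05,  5.92112161e-05]), 'tau': array([ 8.86330981e-04, -4.17703700e+01, -2.46406907e+01, -2.93741587e-04,
        5.75317594e-03,  9.66511607e-06]), 'ee_pos': array([0.14866622, 0.55497366, 0.23053375]), 'ee_rot': array([ 1.30524217e-01,  9.91444784e-01, -7.94796098e-04, -1.93405281e-04]), 'force': array([-0.35025981,  0.55413079, -0.42325493]), 'wrist_torque': array([ 0.0076284 ,  0.02052086, -0.00628516]), 'gripper_force': 0.0, 'width': 0.08520843049514976}
```

View pics/top.png

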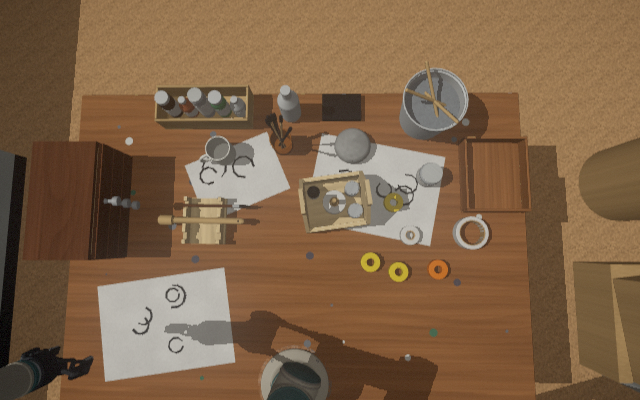

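View pics/scene.png

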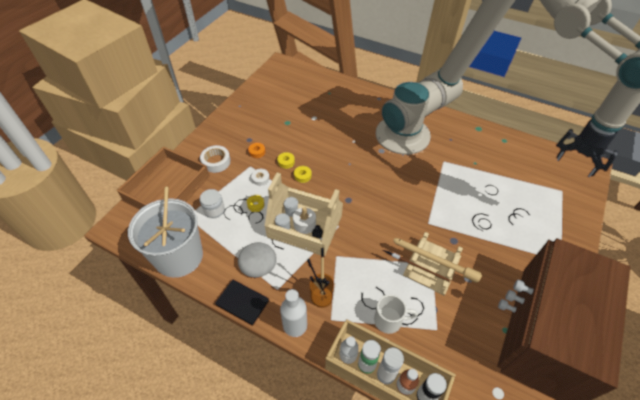

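```bash
python3 - <<'E'
from h import *
z=np.load('top.npz');im,w=z['im'],z['w']
c=cv2.resize(im[130:290,290:470],None,fx=4,fy=4,interpolation=cv2.INTER_CUBIC)
e=cv2.resize(im[190:250,150:270],(720,360))
save('crop.png',c[:600])
def blk(u0,u1,v0,v1,z0,z1):
    s=w[v0:v1,u0:u1].reshape(-1,3);return s[(s[:,2]>z0)&(s[:,2]<z1)]
def rep(n,s):
    m=s.mean(0);print(n,len(s),np.round(m,4),'min',np.round(np.percentile(s,2,0),4),'max',np.round(np.percentile(s,98,0),4))
t=blk(395,426,222,249,.015,.035);rep('tape',t)
(cx,cy),rad=cv2.minEnclosingCircle((t[:,:2]*1000).astype(np.float32));print('tape circ',cx,cy,rad)
def line(s):
    vx,vy,x,y=cv2.fitLine(s[:,:2].astype(np.float32),cv2.DIST_HUBER,0,.001,.001).ravel();return np.round([vx,vy,x,y],4)
for n,b in(('L',(292,325)),('R',(350,385))):
    s=blk(*b,165,240,.175,.21);rep('board '+n,s);print(line(s) if len(s) else'')
s=blk(290,385,165,240,.062,.082);rep('rim',s);print(cv2.minAreaRect((s[:,:2]*1000).astype(np.float32)))
s=blk(320,350,188,215,.095,.115);rep('post',s)
for n,u0,u1 in(('knob',155,172),('rod1',172,186),('rod2',228,246)):
    s=blk(u0,u1,205,235,.045,.08);rep(n,s);print(line(s) if len(s)>3 else '')
rep('all',blk(390,430,160,190,.02,.2))
for n,b in (('jar',(262,300,110,160)),('stone',(330,375,125,165)),('big',(448,495,212,255)),('tin',(412,447,158,192))):
    rep(n,blk(*b,.03,.3))
E
```

```text
tape 246 [ 0.4655 -0.3663  0.0238] min [ 0.4378 -0.3943  0.018 ] max [ 0.4922 -0.3389  0.0287]
tape circ 465.9856262207031 -366.9415283203125 31.109455108642578
board L 114 [ 0.5551 -0.0304  0.1939] min [ 0.5224 -0.0392  0.1815] max [ 0.5882 -0.0209  0.1984]
[ 0.9902  0.14    0.5551 -0.0304]
board R 128 [ 0.5821 -0.217   0.1932] min [ 0.5483 -0.2256  0.1775] max [ 0.6163 -0.2081  0.1984]
[ 0.9893  0.1461  0.5821 -0.217 ]
rim 785 [ 0.5732 -0.134   0.0696] min [ 0.4767 -0.2205  0.0622] max [ 0.6598 -0.0298  0.0799]
((569.732177734375, -124.42133331298828), (170.8816375732422, 199.87530517578125), 8.09272575378418)
post 26 [ 0.5691 -0.1238  0.1011] min [ 0.5612 -0.1311  0.0977] max [ 0.5768 -0.1173  0.1052]
knob 128 [0.5116 0.4112 0.0631] min [0.4981 0.391  0.0511] max [0.5274 0.4325 0.0695]
[0.2124 0.9772 0.5115 0.409 ]
rod1 162 [0.5104 0.3643 0.055 ] min [0.474  0.3477 0.0467] max [0.5499 0.3913 0.0629]
[ 0.9986 -0.0538  0.5089  0.3603]
rod2 143 [0.5203 0.1878 0.0547] min [0.499  0.1633 0.0464] max [0.5568 0.2123 0.0634]
[ 0.973  -0.2308  0.5189  0.188 ]
all 249 [ 0.6535 -0.408   0.062 ] min [ 0.624  -0.423   0.0214] max [ 0.6869 -0.3942  0.0785]
jar 707 [0.7901 0.0412 0.1063] min [ 0.7307 -0.0035  0.0322] max [0.8592 0.0784 0.2   ]
stone 943 [ 0.7553 -0.1838  0.0457] min [ 0.7067 -0.2356  0.0318] max [ 0.8074 -0.134   0.0564]
big 422 [ 0.4734 -0.5601  0.0355] min [ 0.4258 -0.6097  0.031 ] max [ 0.5207 -0.5115  0.0404]
tin 473 [ 0.6552 -0.4243  0.069 ] min [ 0.6241 -0.4582  0.0342] max [ 0.6876 -0.3946  0.0795]
```

View pics/crop.png

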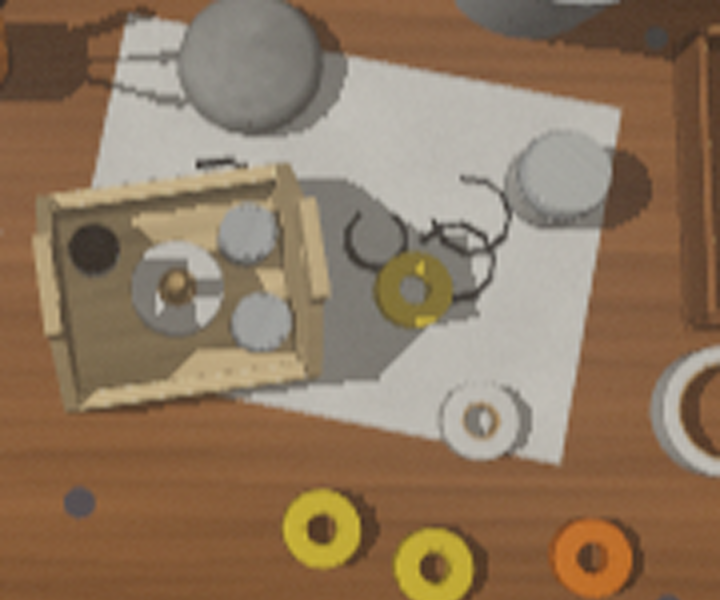

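The picture shows the roll candidates in top pixels: cream roll at (410,235), yellow rolls at (371,262), (398,271) and (393,202), and an orange one at (438,269). The cream one is the tape: its height is 24 mm and its radius 31 mm. The crop confirms it. The caddy is centred at about (0.569, -0.124) with yaw 8.2°.

Call:
drive_tool(steps=[[[1,0,0,0,9.5],[1,0,0,0,9.5],[1,0,0,0,9.5],[1,0,0,0,9.5],[1,0,0,0,9.5],[1,0,0,0,9.5],[1,0,0,0,9.8],[1,-40,7.6,0,0],[1,-50,9.5,0,0],[1,-50,9.5,0,0]]])

```text
time_s: 1.35
ee_pos: [0.1953, 0.4191, 0.2307]
ee_rot: [0.654, 0.756, -0.0, 0.0]
force: [0.2, 0.0, -0.5]
width: 0.086
gripper_force: 0.0
```

Call:
drive_tool(steps=[[[1,-50,9.5,0,0],[1,-50,9.5,0,0],[1,-50,9.5,0,0],[1,-50,9.5,0,0],[1,-50,9.5,0,0],[1,-50,9.5,0,0],[1,-50,9.5,0,0],[1,-50,9.5,0,0],[1,-50,9.5,0,0],[1,-50,9.5,0,0]]])

```text
time_s: 2.6
ee_pos: [0.3605, -0.0623, 0.2312]
ee_rot: [0.655, 0.756, 0.0, -0.0]
force: [1.3, 0.7, 0.3]
width: 0.0852
gripper_force: 0.0
```

Call:
drive_tool(steps=[[[1,-50,9.5,0,0],[1,-50,9.5,0,0],[1,-50,9.5,0,0],[1,-50,9.5,0,0],[1,0,0,0,0]]])

```text
time_s: 3.22
ee_pos: [0.4275, -0.2565, 0.2304]
ee_rot: [0.656, 0.755, -0.0, 0.0]
force: [-0.4, 0.9, 0.2]
width: 0.0857
gripper_force: 0.0
```

```bash
cat >> h.py <<'E'
def rel(x,y,z):
    s=telemetry.state();Rm=R.from_quat(s['ee_rot']).as_matrix();d=np.array([x,y,z])-s['ee_pos']
    return np.round(Rm.T@d*1000,1)
def pose():
    s=telemetry.state();Rm=R.from_quat(s['ee_rot']).as_matrix()
    print('t',round(s['time_s'],2),'tcp',np.round(s['ee_pos'],4),'yaw_y',round(np.degrees(np.arctan2(Rm[1,1],Rm[0,1])),2),'zax',np.round(Rm[:,2],4),'F',np.round(s['force'],2),'w',round(s['width'],4),'g',s['gripper_force'])
E
python3 - <<'E'
from h import *
pose(); print(rel(.4655,-.3665,.06))
im,d,p=cam('wrist');save('w1.png',im)
w=pts(d,p);hsv=cv2.cvtColor(im,cv2.COLOR_RGB2HSV)
m=(w[...,2]>.017)&(w[...,2]<.03)&(abs(w[...,0]-.4655)<.05)&(abs(w[...,1]+.3665)<.05)
s=w[m];print(len(s),s.mean(0),cv2.minEnclosingCircle((s[:,:2]*1000).astype(np.float32)))
E
```

```text
t 3.23 tcp [ 0.4275 -0.2565  0.2304] yaw_y 8.01 zax [-4.e-04 -5.e-04 -1.e+00] F [-0.43  0.9   0.19] w 0.0857 g 0.0
[-114.2   22.4  170.4]
1349 [ 0.46597479 -0.36620907  0.02307154] ((466.2710876464844, -368.0564270019531), 31.170473098754883)
```

View pics/w1.png

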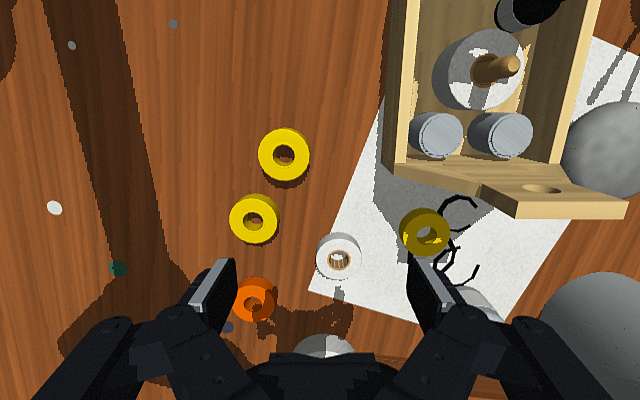

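The wrist view shows the cream roll at (338,257). It measures (0.466, -0.367), matching the top view.

Call:
drive_tool(steps=[[[1,-38,7.6,0,0],[1,-38,7.6,0,0],[1,-38.4,7.5,40,0],[1,0,0,50,0],[1,0,0,50,0],[1,0,0,50,0],[1,0,0,25,0],[1,0,0,13,0],[1,0,0,0,0]]])

```text
time_s: 4.4
ee_pos: [0.4652, -0.3622, 0.0031]
ee_rot: [0.654, 0.756, 0.0, -0.001]
force: [0.0, -0.0, 0.4]
width: 0.0854
gripper_force: 0.0
```

Call:
drive_tool(steps=[[[0,0,0,0,0],[0,0,0,0,0],[0,0,0,0,0],[0,0,0,0,0],[0,0,0,0,0]]])

```text
time_s: 5.03
ee_pos: [0.4663, -0.3638, 0.0057]
ee_rot: [0.655, 0.756, 0.0, 0.002]
force: [-0.1, 1.8, 6.5]
width: 0.0602
gripper_force: 63.1
```

Call:
drive_tool(steps=[[[0,0,0,-20,0],[0,0,0,-40,0],[0,0,0,-40,0],[0,0,0,-40,0],[0,0,0,-40,0],[0,0,0,0,0]]])

```text
time_s: 5.78
ee_pos: [0.4673, -0.365, 0.1883]
ee_rot: [0.655, 0.756, -0.0, 0.005]
force: [0.1, 0.1, -0.5]
width: 0.0601
gripper_force: 64.8
```

```bash
python3 - <<'E'
from h import *
pose(); 
im,d,p=cam('wrist');save('w2.png',im)
w=pts(d,p); t=telemetry.state()['ee_pos']
m=(abs(w[...,0]-t[0])<.045)&(abs(w[...,1]-t[1])<.045)&(w[...,2]>t[2]-.02)&(w[...,2]<t[2]+.05)
hsv=cv2.cvtColor(im,cv2.COLOR_RGB2HSV); m&=(hsv[...,2]>120)
s=w[m]; s=s[abs(s[:,2]-np.median(s[:,2]))<.004];print(len(s),s.mean(0)-t,np.ptp(s,0),np.median(s[:,2])-t[2])
# caddy
def blk(x0,x1,y0,y1,z0,z1):
    q=w.reshape(-1,3);return q[(q[:,0]>x0)&(q[:,0]<x1)&(q[:,1]>y0)&(q[:,1]<y1)&(q[:,2]>z0)&(q[:,2]<z1)]
for n,b in (('post',(.55,.59,-.145,-.1,.095,.108)),('R',(.53,.64,-.24,-.19,.19,.2)),('L',(.5,.61,-.06,-.01,.19,.2))):
    q=blk(*b);print(n,len(q)); 
    if len(q)>5: print(q.mean(0),q.min(0),q.max(0),cv2.minAreaRect((q[:,:2]*1000).astype(np.float32)))
E
```

```text
t 5.78 tcp [ 0.4673 -0.365   0.1883] yaw_y 8.2 zax [ 0.0072 -0.007  -0.9999] F [ 0.07  0.1  -0.52] w 0.0601 g 64.78529940359294
8433 [ 0.00078062 -0.00089011  0.01988126] [0.07960737 0.06020642 0.00792048] 0.019972523862722552
post 0
R 0
L 0
```

View pics/w2.png

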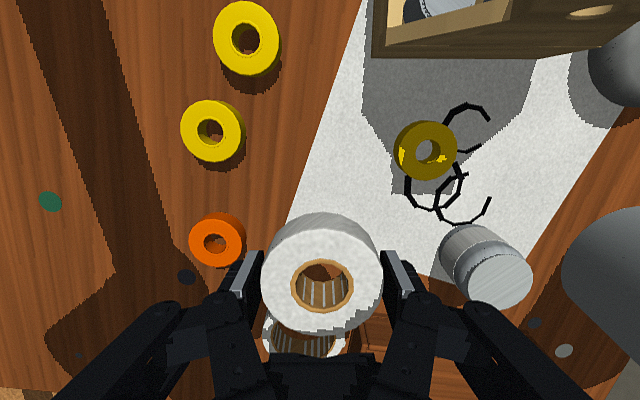

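The tape is held, with its ring at (322,285) between the pads. I'll raise it, shift part of the way, then check the tape-to-tool offset and the post from the wrist camera.

Call:
drive_tool(steps=[[[0,0,0,-30,0],[0,0,35,-32,0],[0,20,35,0,0],[0,0,0,0,0],[0,0,0,0,0]]])

```text
time_s: 6.45
ee_pos: [0.5309, -0.3331, 0.2439]
ee_rot: [0.655, 0.756, -0.0, -0.001]
force: [-0.0, 0.6, 0.3]
width: 0.0598
gripper_force: 64.9
```

```bash
python3 - <<'E'
from h import *
pose(); 
im,d,p=cam('wrist');save('w3.png',im);np.savez('w3.npz',im=im,d=d,w=pts(d,p))
w=pts(d,p); t=telemetry.state()['ee_pos']; Rm=R.from_quat(telemetry.state()['ee_rot']).as_matrix()
L=(w-t)@Rm  # tool frame
hsv=cv2.cvtColor(im,cv2.COLOR_RGB2HSV)
m=(abs(L[...,0])<.04)&(abs(L[...,1])<.0295)&(abs(L[...,2]+.020)<.0025)
ys,xs=np.where(m);q=L[m];print(len(q),'tool x range',np.percentile(q[:,0],[0.5,99.5]),'y',np.percentile(q[:,1],[.5,99.5]),'z',np.median(q[:,2]))
A=np.c_[q[:,:2],np.ones(len(q))];print('plane',np.linalg.lstsq(A,q[:,2],rcond=None)[0])
# hole: contour inside
mm=(m*255).astype(np.uint8);cs,h=cv2.findContours(mm,cv2.RETR_CCOMP,cv2.CHAIN_APPROX_NONE)
for i,c in enumerate(cs):
    if len(c)>40:
        P=np.array([L[v,u] for u,v in c[:,0]]);P=P[np.isfinite(P).all(1)&(abs(P[:,2]+.02)<.004)]
        if len(P)>20:
            a=np.c_[P[:,:2],np.ones(len(P))];k=np.linalg.lstsq(a,(P[:,:2]**2).sum(1),rcond=None)[0];print(h[0][i],len(P),'circ',k[:2]/2,np.sqrt(k[2]+(k[:2]**2).sum()/4))
q=w.reshape(-1,3)
def blk(x0,x1,y0,y1,z0,z1): return q[(q[:,0]>x0)&(q[:,0]<x1)&(q[:,1]>y0)&(q[:,1]<y1)&(q[:,2]>z0)&(q[:,2]<z1)]
for n,b in (('post',(.55,.59,-.145,-.1,.098,.108)),('R',(.53,.64,-.24,-.19,.19,.2)),('L',(.5,.61,-.06,-.01,.19,.2))):
    s=blk(*b);print(n,len(s),*( (s.mean(0),s.min(0),s.max(0),cv2.minAreaRect((s[:,:2]*1000).astype(np.float32))) if len(s)>5 else ()))
E
```

```text
t 6.45 tcp [ 0.5309 -0.3331  0.2439] yaw_y 8.23 zax [-0.0028  0.0013 -1.    ] F [-0.05  0.56  0.27] w 0.0598 g 64.89233591593802
3408 tool x range [-0.03160156  0.0248689 ] y [-0.02909062  0.02858071] z -0.01784424887139266
plane [-0.00153457  0.00785263 -0.01796375]
[13  9 11 -1] 55 circ [-0.03013871 -0.00119914] 0.0024322245426346163
[44 42 -1 -1] 46 circ [-0.02541561  0.01346761] 0.002394050459800121
[50 46 48 -1] 49 circ [-0.02329361  0.01869771] 0.0020497664761221774
[57 55 -1 -1] 49 circ [-0.018927    0.02270365] 0.002041265136613087
[93 83 85 -1] 200 circ [-0.01179318  0.01742747] 0.0066655668210937186
[144 129 131  -1] 151 circ [0.00428463 0.02236781] 0.00486727941411047
[153 150 152  -1] 86 circ [0.01052123 0.01563957] 0.0026673000136708575
[166 162 164  -1] 74 circ [0.01261006 0.02003045] 0.0025535020924285674
[188 185 187  -1] 50 circ [ 0.01957601 -0.01255733] 0.0020295469633857975
[404 198 200  -1] 2015 circ [-0.00133459 -0.00405337] 0.020560603038534634
[281 279  -1 199] 41 circ [-0.00262863 -0.02105932] 0.002114451027682709
[294 292  -1 199] 42 circ [-0.00203981 -0.01470669] 0.0028301237186821797
[313 311  -1 199] 76 circ [ 0.00170684 -0.01733465] 0.0029080457292203973
post 0
R 2770 [ 0.58362841 -0.21903175  0.19409998] [ 0.54834419 -0.22964299  0.19001038] [ 0.61929989 -0.20818606  0.19656486] ((583.8744506835938, -219.0086669921875), (70.71070861816406, 12.211160659790039), 8.030311584472656)
L 0
```

View pics/w3.png

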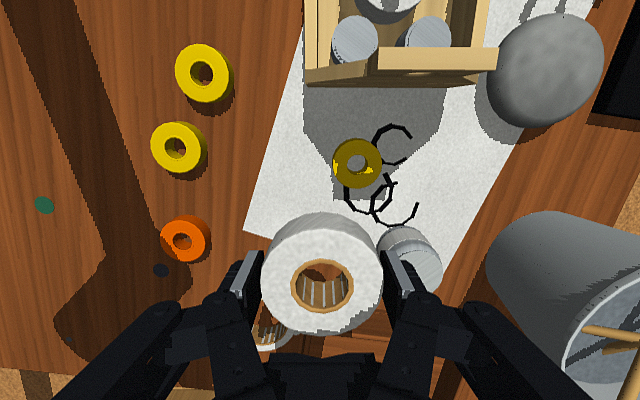

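Pixels that matter: the R board's top edge runs across (380-497, 48-70), and the tape hole is centred at about (322,286).

```bash
python3 - <<'E'
from h import *
im=np.load('w3.npz')['im'];p=vision.camera_params('wrist');s=telemetry.state();Rm=R.from_quat(s['ee_rot']).as_matrix();t=s['ee_pos']
hsv=cv2.cvtColor(im,cv2.COLOR_RGB2HSV);m=((hsv[...,1]>90)&(hsv[...,0]>8)&(hsv[...,0]<28)).astype(np.uint8)*255
m[:245]=0;m[330:]=0;m[:,:270]=0;m[:,375:]=0
c=max(cv2.findContours(m,cv2.RETR_EXTERNAL,cv2.CHAIN_APPROX_NONE)[0],key=lambda c:cv2.boundingRect(c)[2])
print(cv2.boundingRect(c));P=np.array([ray(u,v,p,t[2]+.0185) for u,v in c[:,0]]);P=(P-t)@Rm
a,b=cv2.minEnclosingCircle((P[:,:2]*1000).astype(np.float32));print(a,b)
print(rel(.570,-.1245,.235))
E
```

```text
(290, 258, 64, 56)
(-4.224203586578369, 0.8990240097045898) 15.530841827392578
[201.1  68.6   9.2]
```

Call:
drive_tool(steps=[[[0,30,10,0,0],[0,45,15,0,0],[0,45,15,0,0],[0,45,15,0,0],[0,39.5,13,0,0],[0,0,0,0,0],[0,0,0,40,0],[0,0,0,40,0],[0,0,0,25,0],[0,0,0,0,0]]])

```text
time_s: 7.75
ee_pos: [0.5677, -0.1224, 0.138]
ee_rot: [0.655, 0.755, -0.001, -0.002]
force: [0.8, -0.7, -0.0]
width: 0.0601
gripper_force: 64.9
```

```bash
python3 - <<'E'
from h import *
pose(); print(rel(.5705,-.128,.1)) 
im,d,p=cam('wrist');a=im
w=pts(d,p);q=w.reshape(-1,3)
def blk(x0,x1,y0,y1,z0,z1): return q[(q[:,0]>x0)&(q[:,0]<x1)&(q[:,1]>y0)&(q[:,1]<y1)&(q[:,2]>z0)&(q[:,2]<z1)]
s=blk(.5,.61,-.06,-.01,.18,.2);print(len(s),*((cv2.minAreaRect((s[:,:2]*1000).astype(np.float32)),) if len(s)>5 else ()))
b,d2,p2=cam('scene');b=cv2.resize(b[160:270,240:370],None,fx=3.6,fy=3.6,interpolation=cv2.INTER_CUBIC)
a=cv2.resize(a,None,fx=.5,fy=.5)
o=np.zeros((600,470,3),np.uint8);o[:b.shape[0],:b.shape[1]]=b[:, :470];o[400:600,:320]=a;save('c4.png',o)
E
```

```text
t 7.75 tcp [ 0.5677 -0.1224  0.138 ] yaw_y 8.1 zax [-0.0055  0.0011 -1.    ] F [ 0.83 -0.68 -0.04] w 0.0601 g 64.8936680238694
[-6.   2.2 38. ]
14413 ((557.4909057617188, -30.56356430053711), (71.14777374267578, 12.44094181060791), 7.987496376037598)
```

View pics/c4.png

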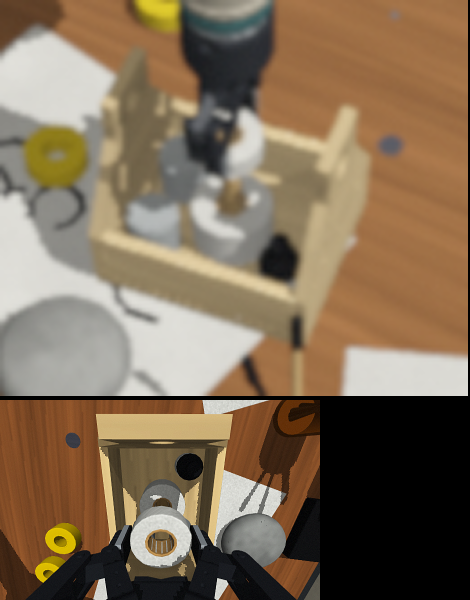

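Call:
drive_tool(steps=[[[0,0.7,2,10,0],[0,0,0,0,0],[0,0,0,10,0],[0,0,0,10,0],[0,0,0,0,0],[0,0,0,0,0]]])

```text
time_s: 8.6
ee_pos: [0.5719, -0.1203, 0.1102]
ee_rot: [0.655, 0.756, 0.0, -0.0]
force: [0.1, -1.0, 0.1]
width: 0.0603
gripper_force: 64.9
```

Call:
drive_tool(steps=[[[0,-0.8,-2,0,0],[0,0,0,0,0],[0,0,0,8,0],[0,0,0,8,0],[0,0,0,0,0]]])

```text
time_s: 9.22
ee_pos: [0.5692, -0.1211, 0.0931]
ee_rot: [0.655, 0.756, -0.0, -0.001]
force: [-0.3, -0.1, -0.6]
width: 0.0598
gripper_force: 64.9
```

No contact with the tape bottom at about 87 mm, so it's going over the post.

Call:
drive_tool(steps=[[[0,0,0,8,0],[0,0,0,8,0],[0,0,0,5,0],[0,0,0,0,0],[0,0,0,0,0]]])

```text
time_s: 9.85
ee_pos: [0.5701, -0.1215, 0.0734]
ee_rot: [0.655, 0.756, 0.0, 0.0]
force: [0.2, -0.1, 0.1]
width: 0.0603
gripper_force: 64.9
```

Call:
drive_tool(steps=[[[0,0,0,3,0],[0,0,0,2,0],[0,0,0,0,0],[1,0,0,0,0],[1,0,0,0,0],[1,0,0,0,0],[1,0,0,0,0],[1,0,0,0,0]]])

```text
time_s: 10.85
ee_pos: [0.57, -0.1214, 0.0683]
ee_rot: [0.655, 0.756, 0.0, 0.0]
force: [-1.1, 0.4, 0.9]
width: 0.0856
gripper_force: 0.0
```

Call:
drive_tool(steps=[[[1,0,0,-20,0],[1,0,0,-45,0],[1,0,0,-50,0],[1,0,0,-50,0],[1,0,0,-15,0],[1,0,0,0,0]]])

```text
time_s: 11.6
ee_pos: [0.5702, -0.1215, 0.2489]
ee_rot: [0.655, 0.756, 0.0, 0.001]
force: [-0.1, -0.4, -0.5]
width: 0.0856
gripper_force: 0.0
```

```bash
python3 - <<'E'
from h import *
pose(); C=np.array([.5707,-.1248])
z,d,p=cam('top');w=pts(d,p)
def blk(w,x,y,rx,ry,z0,z1):
    q=w.reshape(-1,3);return q[(abs(q[:,0]-x)<rx)&(abs(q[:,1]-y)<ry)&(q[:,2]>z0)&(q[:,2]<z1)]
im,d,p=cam('wrist');w=pts(d,p);save('w5.png',im)
s=blk(w,*C,.04,.04,.074,.096);print('tape',len(s),np.median(s[:,2]) if len(s) else '',cv2.minEnclosingCircle((s[:,:2]*1000).astype(np.float32)) if len(s) else '')
print(np.percentile(s,[2,98],axis=0))
E
```

```text
t 11.6 tcp [ 0.5702 -0.1215  0.2489] yaw_y 8.2 zax [ 1.5e-03 -4.0e-04 -1.0e+00] F [-0.08 -0.44 -0.49] w 0.0856 g 0.0
tape 2209 0.08324844539170233 ((571.4403686523438, -125.71151733398438), 30.92759895324707)
[[ 0.54345493 -0.15302314  0.0774694 ]
 [ 0.59881177 -0.09688188  0.08532464]]
```

View pics/w5.png

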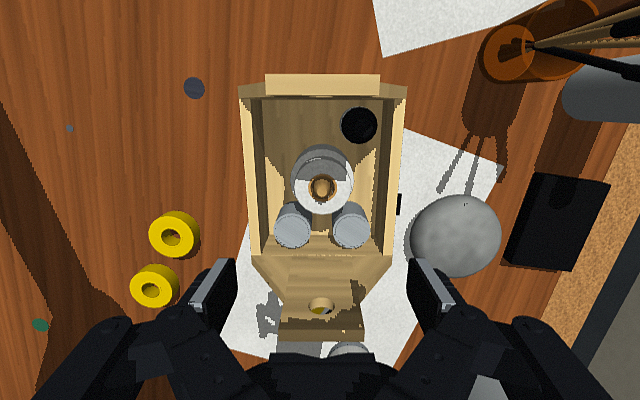

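The tape at (322,188) sits over the post, with its top at 83 mm and its centre within 1 mm of the axis, as it should be. Next is the handle.

Call:
drive_tool(steps=[[[1,30,1,0,0],[1,50,1,0,0],[1,50,1,0,0],[1,50,1,0,0],[1,50,1,0,0],[1,50,1,0,0],[1,50,1,0,0],[1,40,1,0,0],[1,0,0,0,0],[1,0,0,0,0]]])

```text
time_s: 12.95
ee_pos: [0.5244, 0.2453, 0.2465]
ee_rot: [0.655, 0.756, -0.002, -0.001]
force: [0.3, -1.5, 0.5]
width: 0.0852
gripper_force: 0.0
```

```bash
python3 - <<'E'
from h import *
pose()
im,d,p=cam('wrist');w=pts(d,p);save('w6.png',im);np.savez('w6.npz',im=im,d=d,w=w)
q=w.reshape(-1,3)
s=q[(q[:,2]>.0565)&(q[:,2]<.064)&(abs(q[:,0]-.515)<.03)&(q[:,1]>.14)&(q[:,1]<.38)]
for k in np.arange(.14,.38,.03):
    a=s[(s[:,1]>=k)&(s[:,1]<k+.03)]
    if len(a)>5: print(round(k,2),len(a),np.round(a.mean(0),4),np.round(np.percentile(a[:,0],[2,98]),4))
k=q[(q[:,2]>.06)&(q[:,2]<.072)&(abs(q[:,0]-.515)<.03)&(q[:,1]>.36)&(q[:,1]<.46)]
if len(k)>5: print('knob',len(k),k.mean(0),np.percentile(k,[1,99],axis=0),cv2.minAreaRect((k[:,:2]*1000).astype(np.float32)))
E
```

```text
t 12.95 tcp [0.5244 0.2453 0.2465] yaw_y 8.23 zax [-0.0031 -0.0018 -1.    ] F [ 0.3  -1.51  0.53] w 0.0852 g 0.0
0.14 20 [0.51   0.168  0.0573] [0.5057 0.5147]
0.17 244 [0.5098 0.1854 0.0585] [0.5034 0.5164]
0.2 275 [0.5104 0.2151 0.0584] [0.5037 0.5171]
0.23 278 [0.5109 0.2452 0.0584] [0.5046 0.5174]
0.26 326 [0.5113 0.2751 0.0583] [0.5047 0.518 ]
0.29 341 [0.5117 0.3053 0.0583] [0.5052 0.518 ]
0.32 367 [0.5124 0.3351 0.0583] [0.5058 0.5191]
0.35 417 [0.5125 0.3652 0.0582] [0.5059 0.5194]
knob 815 [0.51347338 0.40357408 0.06321056] [[0.50177566 0.37579694 0.06009103]
 [0.52446302 0.41852195 0.06608433]] ((513.099853515625, 390.60693359375), (59.87665939331055, 24.59050750732422), 89.54890441894531)
```

View pics/w6.png

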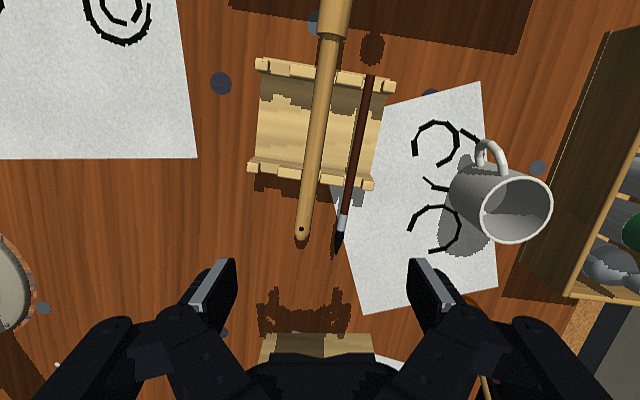

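The handle's tip is at (300,237) and its knob at (335,10). Its axis runs about -0.9° from y, and the tip at y≈0.163 puts the knob's middle at about (0.513, 0.4135, 0.05). I'll spin 9.1° and hover.

Call:
drive_tool(steps=[[[1,0,0,0,9.1],[1,40,-3.4,0,0],[1,50,-4,0,0],[1,50,-4,0,0],[1,28,-2.4,0,0],[1,0,0,0,0],[1,0,0,0,0],[1,0,0,0,0]]])

```text
time_s: 14.0
ee_pos: [0.5144, 0.4124, 0.2484]
ee_rot: [0.713, 0.701, -0.0, 0.0]
force: [0.3, 1.2, 0.1]
width: 0.0855
gripper_force: 0.0
```

```bash
python3 - <<'E'
from h import *
pose(); print(rel(.5132,.4135,.031))
im,d,p=cam('top');w=pts(d,p);q=w.reshape(-1,3);
c=np.load('top.npz')['w'].reshape(-1,3)
m=(c[:,0]>.42)&(c[:,0]<.6)&(c[:,1]>.44)&(c[:,1]<.7)&(c[:,2]>.03);print('cabinet near y',np.percentile(c[m][:,1],[0,1,5]),np.nanmax(c[m][:,2]))
m=(c[:,2]>.045)&(c[:,2]<.08)&(abs(c[:,0]-.513)<.017)&(c[:,1]>.385)&(c[:,1]<.46);print(np.percentile(c[m],[1,99],axis=0))
im,d,p=cam('wrist');q=pts(d,p).reshape(-1,3)
m=(q[:,2]>.058)&(q[:,2]<.07)&(abs(q[:,0]-.513)<.02)&(q[:,1]>.38)&(q[:,1]<.46);print(m.sum(),np.percentile(q[m],[1,99],axis=0) if m.sum() else '')
E
```

```text
t 14.0 tcp [0.5144 0.4124 0.2484] yaw_y -1.01 zax [-0.e+00 -6.e-04 -1.e+00] F [0.25 1.2  0.09] w 0.0855 g 0.0
[  1.2  -1.2 217.4]
cabinet near y [0.50458646 0.50776292 0.54742405] 0.20705576694093297
[[0.49809317 0.38597495 0.0470401 ]
 [0.52749738 0.43366618 0.06963729]]
901 [[0.50027361 0.38142821 0.05813881]
 [0.52616551 0.43451504 0.06623273]]
```

```bash
python3 - <<'E'
from h import *
p=vision.camera_params('wrist');Rm=R.from_rotvec(np.ravel(p['rvec'])).as_matrix();print(-Rm.T@np.ravel(p['tvec']),Rm[2])
E
```

```text
[0.51676035 0.49287496 0.3904592 ] [-0.00570971 -0.31436033 -0.94928657]
```

Call:
drive_tool(steps=[[[1,0,-1.2,40,0],[1,0,0,50,0],[1,0,0,40,0],[1,0,0,0,0]]])

```text
time_s: 14.6
ee_pos: [0.5107, 0.4121, 0.1151]
ee_rot: [0.713, 0.701, -0.004, -0.001]
force: [0.2, 0.3, 0.2]
width: 0.0853
gripper_force: 0.0
```

```bash
python3 - <<'E'
from h import *
pose()
c=np.load('top.npz')['w'].reshape(-1,3)
m=(c[:,0]>.40)&(c[:,0]<.64)&(c[:,1]>.44)&(c[:,1]<.58)&(c[:,2]>.03)
s=c[m];s=s[np.argsort(s[:,1])];print(len(s));print(np.round(s[::max(1,len(s)//25)],3))
E
```

```text
t 14.6 tcp [0.5107 0.4121 0.1151] yaw_y -0.94 zax [-0.0065 -0.0043 -1.    ] F [0.15 0.32 0.2 ] w 0.0853 g 0.0
3417
[[0.557 0.505 0.161]
 [0.559 0.514 0.06 ]
 [0.491 0.548 0.124]
 [0.486 0.549 0.105]
 [0.52  0.549 0.067]
 [0.495 0.549 0.11 ]
 [0.619 0.55  0.084]
 [0.544 0.55  0.044]
 [0.461 0.55  0.143]
 [0.51  0.55  0.076]
 [0.42  0.551 0.137]
 [0.599 0.551 0.114]
 [0.529 0.551 0.071]
 [0.414 0.551 0.119]
 [0.491 0.552 0.133]
 [0.423 0.552 0.185]
 [0.509 0.552 0.084]
 [0.402 0.553 0.115]
 [0.446 0.554 0.189]
 [0.446 0.559 0.185]
 [0.561 0.563 0.201]
 [0.446 0.565 0.19 ]
 [0.462 0.567 0.202]
 [0.476 0.571 0.198]
 [0.418 0.575 0.198]
 [0.533 0.579 0.2  ]]
```

Call:
drive_tool(steps=[[[1,0,0,35,0],[1,0,0,35,0],[1,0,0,15,0],[1,0,0,0,0],[1,0,0,0,0],[1,0,0,0,0]]])

```text
time_s: 15.35
ee_pos: [0.5137, 0.4148, 0.035]
ee_rot: [0.713, 0.702, 0.002, 0.0]
force: [0.1, 1.2, -0.4]
width: 0.0855
gripper_force: 0.0
```

Call:
drive_tool(steps=[[[1,-1,0,3,0],[1,0,0,0,0],[0,0,0,0,0],[0,0,0,0,0],[0,0,0,0,0],[0,0,0,0,0],[0,0,0,0,0],[0,0,0,0,0]]])

```text
time_s: 16.35
ee_pos: [0.5128, 0.4132, 0.0304]
ee_rot: [0.713, 0.702, 0.0, -0.0]
force: [-0.0, 0.1, 1.0]
width: 0.0303
gripper_force: 59.1
```

Call:
drive_tool(steps=[[[0,0,0,-10,0],[0,0,0,-30,0],[0,0,0,-40,0],[0,0,0,-50,0],[0,0,0,-25,0],[0,0,0,0,0],[0,0,0,0,-4.5],[0,0,0,0,-4.5],[0,0,0,0,0],[0,0,0,0,0]]])

```text
time_s: 17.6
ee_pos: [0.5123, 0.4128, 0.1841]
ee_rot: [0.656, 0.755, -0.001, -0.0]
force: [-0.2, -0.5, -1.3]
width: 0.0302
gripper_force: 59.6
```

```bash
cat > meas.py <<'E'
from h import *
pose()
s=telemetry.state();Rm=R.from_quat(s['ee_rot']).as_matrix();t=s['ee_pos']
im,d,p=cam('wrist');save(__import__('sys').argv[1],im);w=pts(d,p);L=((w-t)@Rm).reshape(-1,3)
im2,d2,p2=cam('top');L2=((pts(d2,p2)-t)@Rm).reshape(-1,3)
for n,q,e in(('wrist',L,-.26),('top',L2,-.26)):
    s=q[(abs(q[:,1])<.02)&(q[:,2]>-.045)&(q[:,2]<-.015)&(q[:,0]<-.04)&(q[:,0]>e)]
    print(n,len(s),'min x',s[:,0].min() if len(s) else'')
    for k in np.arange(-.25,-.04,.03):
        a=s[(s[:,0]>=k)&(s[:,0]<k+.03)]
        if len(a)>8:
            print(round(k,2),len(a),'y mid',round(np.percentile(a[:,1],[2,98]).mean()*1000,1),'ztop',round(np.percentile(a[:,2],5)*1000,1),'xm',round(a[:,0].mean(),3))
E
python3 meas.py w7.png
```

```text
t 17.6 tcp [0.5123 0.4128 0.1841] yaw_y 8.03 zax [-0.0018 -0.0011 -1.    ] F [-0.22 -0.51 -1.25] w 0.0302 g 59.55144077539444
wrist 19 min x -0.04451341607442428
-0.07 19 y mid 0.8 ztop -23.7 xm -0.041
top 533 min x -0.2504381010328059
-0.25 72 y mid -0.9 ztop -29.9 xm -0.235
-0.22 78 y mid -1.2 ztop -30.8 xm -0.205
-0.19 75 y mid -0.5 ztop -30.3 xm -0.175
-0.16 79 y mid -0.8 ztop -30.7 xm -0.145
-0.13 75 y mid -0.8 ztop -30.6 xm -0.115
-0.1 76 y mid -1.2 ztop -32.2 xm -0.085
-0.07 77 y mid -0.8 ztop -31.0 xm -0.055
```

View pics/w7.png

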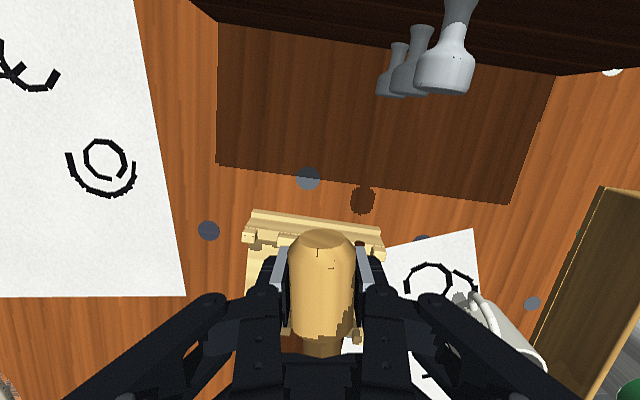

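The knob is held at (322,285), and the dowel is level and parallel to the tool. I'll line it up with the bore, 40 mm short.

Call:
drive_tool(steps=[[[0,-30,-6,13,0],[0,-40,-6,13,0],[0,-40,-5.3,13,0],[0,-25,0,0,0],[0,-15,0,0,0],[0,0,0,0,0],[0,0,0,0,0],[0,0,0,0,0]]])

```text
time_s: 18.7
ee_pos: [0.5168, 0.2632, 0.1464]
ee_rot: [0.655, 0.756, 0.0, -0.0]
force: [-0.3, -0.6, -1.1]
width: 0.0304
gripper_force: 59.5
```

```bash
cat > al.py <<'E'
from h import *
pose()
t=telemetry.state()['ee_pos'];C=np.array([.5707,-.1248]);a=np.radians(7.98);ex=np.array([np.cos(a),np.sin(a)]);ey=np.array([-ex[1],ex[0]])
print('tool in caddy (wrist frame): x %.2f y %.2f mm, axis z %.1f'%((t[:2]-C)@ex*1000,(t[:2]-C)@ey*1000,t[2]*1000+19.6))
im,d,p=cam('top')
acc=[]
for i in range(4): acc.append(pts(cam('top')[1],p))
w=np.concatenate([x.reshape(-1,3) for x in acc]);Q=np.c_[(w[:,:2]-C)@ex,(w[:,:2]-C)@ey,w[:,2]]*1000
def b(n,x0,x1,y0,y1,z0,z1):
    s=Q[(Q[:,0]>x0)&(Q[:,0]<x1)&(Q[:,1]>y0)&(Q[:,1]<y1)&(Q[:,2]>z0)&(Q[:,2]<z1)]
    if len(s)>8: print(n,len(s),'x',np.round(np.percentile(s[:,0],[2,98]),1),'mid',round(np.percentile(s[:,0],[2,98]).mean(),1),'y',np.round(np.percentile(s[:,1],[1,99]),1),'ztop',round(np.percentile(s[:,2],90),1))
b('L',-60,60,80,115,182,205);b('R',-60,60,-115,-80,182,205)
ty=(t[:2]-C)@ey*1000
for k in range(110,int(ty)-45,30): b('rod %d'%k,-25,25,k,k+30,150,190)
b('rodin',-25,25,-80,85,150,190)
b('tapetop',-40,40,-40,40,76,96)
E
python3 al.py; python3 - <<'E'
from h import *
im,d,p=cam('scene');save('s8.png',cv2.resize(im[120:280,240:480],None,fx=3,fy=3,interpolation=cv2.INTER_CUBIC))
E
```

```text
t 18.7 tcp [0.5168 0.2632 0.1464] yaw_y 8.16 zax [ 3.e-04  6.e-04 -1.e+00] F [-0.28 -0.62 -1.1 ] w 0.0304 g 59.54785376787186
tool in caddy (wrist frame): x 0.44 y 391.74 mm, axis z 166.0
L 441 x [-35.4  31.4] mid -2.0 y [ 90.  101.9] ztop 197.3
R 475 x [-35.7  32.6] mid -1.6 y [-100.   -87.6] ztop 197.3
rod 140 259 x [-9.  9.] mid -0.0 y [141.6 169.7] ztop 175.4
rod 170 291 x [-9.4 10. ] mid 0.3 y [170.3 199.6] ztop 176.2
rod 200 288 x [-9.3  9.4] mid 0.1 y [200.1 229.5] ztop 175.6
rod 230 288 x [-9.6  9.6] mid -0.0 y [230.3 259.9] ztop 176.6
rod 260 294 x [-9.7  9. ] mid -0.4 y [260.1 289.4] ztop 176.0
rod 290 284 x [-9.7  9.3] mid -0.2 y [290.6 319.4] ztop 176.5
rod 320 286 x [-10.    8.8] mid -0.6 y [320.4 349.8] ztop 176.5
tapetop 1061 x [-28.7  27.8] mid -0.5 y [-29.3  28.8] ztop 86.7
```

View pics/s8.png

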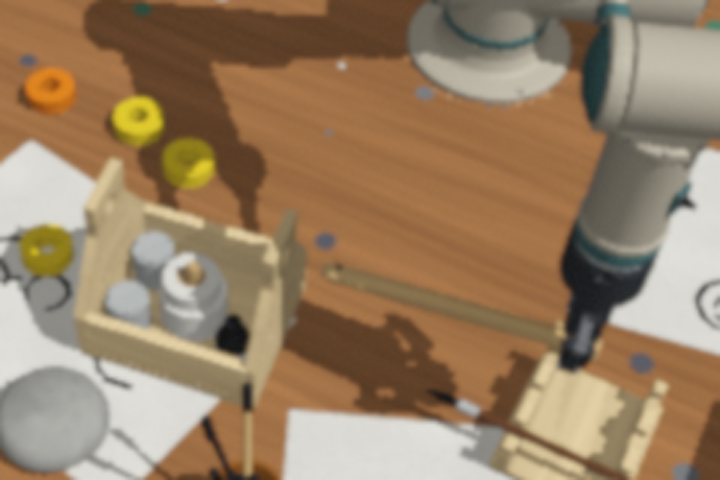

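The scene shows the tip just right of the +y board and the knob in the gripper. In the top view the rod sits about 1.2–2 mm to +x of the bore line, so I'll correct that and enter.

Call:
drive_tool(steps=[[[0,0,-1.2,1,0.2],[0,0,0,0,0],[0,-15,0,0,0],[0,-15,0,0,0],[0,-15,0,0,0],[0,-15,0,0,0],[0,-15,0,0,0],[0,0,0,0,0],[0,0,0,0,0]]])

```text
time_s: 20.12
ee_pos: [0.5259, 0.1879, 0.1453]
ee_rot: [0.657, 0.754, 0.0, -0.0]
force: [0.2, 0.5, -0.6]
width: 0.0301
gripper_force: 59.6
```

```bash
python3 al.py
```

```text
t 20.12 tcp [0.5259 0.1879 0.1453] yaw_y 7.88 zax [ 0.e+00  6.e-04 -1.e+00] F [ 0.24  0.48 -0.59] w 0.0301 g 59.5519557595253
tool in caddy (wrist frame): x -0.93 y 315.86 mm, axis z 164.9
L 438 x [-35.3  31.3] mid -2.0 y [ 90.  101.9] ztop 197.3
R 481 x [-35.8  32.6] mid -1.6 y [-100.   -87.5] ztop 197.4
rod 110 285 x [-11.2   7.7] mid -1.7 y [110.5 139.6] ztop 175.0
rod 140 284 x [-11.4   7.6] mid -1.9 y [140.3 168.9] ztop 175.3
rod 170 297 x [-11.3   7.8] mid -1.7 y [170.3 199.7] ztop 175.3
rod 200 283 x [-11.5   7.4] mid -2.0 y [200.2 229.1] ztop 175.4
rod 230 291 x [-11.2   7.8] mid -1.7 y [230.3 259.8] ztop 175.4
rod 260 291 x [-11.2   8. ] mid -1.6 y [260.3 289.8] ztop 176.1
rodin 162 x [-11.4   5.7] mid -2.8 y [66.4 84.8] ztop 174.6
tapetop 1065 x [-28.5  27.8] mid -0.3 y [-29.1  28.9] ztop 86.6
```

Call:
drive_tool(steps=[[[0,-20,0,0,0],[0,-22,0,0,0],[0,-22,0,0,0],[0,-22,0,0,0],[0,-22,0,0,0],[0,-22,0,0,0],[0,0,0,0,0],[0,0,0,0,0],[0,0,0,0,0]]])

```text
time_s: 21.5
ee_pos: [0.5436, 0.0595, 0.1453]
ee_rot: [0.656, 0.754, 0.0, -0.0]
force: [0.1, -0.5, -0.6]
width: 0.0304
gripper_force: 59.6
```

```bash
sed -i "s/^b('rodin.*/for k in range(-90,90,30): b('in %d'%k,-25,25,k,k+30,150,190)/" al.py; python3 al.py
```

```text
t 21.5 tcp [0.5436 0.0595 0.1453] yaw_y 7.94 zax [-1.e-04  3.e-04 -1.e+00] F [ 0.14 -0.47 -0.57] w 0.0304 g 59.55698311328888
tool in caddy (wrist frame): x -1.27 y 186.28 mm, axis z 164.9
L 443 x [-35.4  31.4] mid -2.0 y [ 90.  101.9] ztop 197.4
R 477 x [-35.9  32.5] mid -1.7 y [-99.9 -87.6] ztop 197.2
rod 110 288 x [-11.3   7.7] mid -1.8 y [110.2 139.7] ztop 175.5
rod 140 247 x [-17.3   7.5] mid -4.9 y [140.5 169.5] ztop 175.9
in -90 134 x [-22.8  23. ] mid 0.1 y [-89.7 -60.4] ztop 186.4
in -60 272 x [-11.2   7.7] mid -1.8 y [-58.9 -30.9] ztop 174.6
in -30 288 x [-11.4   7.7] mid -1.8 y [-29.4  -0.3] ztop 174.5
in 0 292 x [-11.1   7.5] mid -1.8 y [ 0.3 29.8] ztop 175.2
in 30 285 x [-11.5   7.7] mid -1.9 y [30.2 59.6] ztop 174.9
in 60 292 x [-11.2   8.1] mid -1.6 y [60.3 89.9] ztop 175.8
tapetop 662 x [-29.5  29.1] mid -0.2 y [-28.8  27.9] ztop 86.5
```

Call:
drive_tool(steps=[[[0,-15,0,0,0],[0,-15,0,0,0],[0,-15,0,0,0],[0,-10,0,0,0],[0,-3,0,0,0],[0,0,0,0,0],[0,0,0,0,0]]])

```text
time_s: 22.62
ee_pos: [0.5516, 0.0019, 0.1453]
ee_rot: [0.657, 0.754, 0.0, -0.0]
force: [0.2, -0.6, -1.0]
width: 0.03
gripper_force: 59.6
```

Call:
drive_tool(steps=[[[0,-2,0,0,0],[0,0,0,0,0],[0,0,0,0,0]]])

```text
time_s: 23.0
ee_pos: [0.552, -0.0003, 0.1453]
ee_rot: [0.657, 0.754, 0.0, -0.0]
force: [-0.4, -0.3, -0.6]
width: 0.0306
gripper_force: 59.6
```

Call:
drive_tool(steps=[[[0,-2,0,0,0],[0,0,0,0,0],[0,0,0,0,0]]])

```text
time_s: 23.38
ee_pos: [0.5522, -0.0021, 0.1452]
ee_rot: [0.657, 0.754, 0.0, -0.0]
force: [-0.4, 2.5, -1.5]
width: 0.0302
gripper_force: 59.6
```

```bash
python3 al.py
```

```text
t 23.38 tcp [ 0.5522 -0.0021  0.1452] yaw_y 7.9 zax [-2.e-04  8.e-04 -1.e+00] F [-0.42  2.52 -1.53] w 0.0302 g 59.57663655281067
tool in caddy (wrist frame): x -1.30 y 124.13 mm, axis z 164.8
L 48 x [-36.4 -15.8] mid -26.1 y [90.  99.6] ztop 197.0
R 475 x [-36.   32.5] mid -1.7 y [-99.9 -87.5] ztop 197.1
in -90 356 x [-22.4  20.2] mid -1.1 y [-88.4 -60.3] ztop 178.1
in -60 285 x [-11.4   7.5] mid -1.9 y [-59.8 -30.7] ztop 174.9
in -30 287 x [-11.6   6.9] mid -2.3 y [-29.5  -0.2] ztop 174.9
in 0 291 x [-11.3   7.6] mid -1.8 y [ 0.3 29.8] ztop 175.3
in 30 287 x [-11.5   7.7] mid -1.9 y [30.2 59.9] ztop 175.4
in 60 223 x [-11.3   7.6] mid -1.8 y [60.2 88.2] ztop 175.9
tapetop 669 x [-29.6  28.7] mid -0.5 y [-28.7  27.9] ztop 86.7
```

Call:
drive_tool(steps=[[[0,-1,0,0,0],[0,0,0,0,0],[0,0,0,0,0]]])

```text
time_s: 24.0
ee_pos: [0.5522, -0.0021, 0.1452]
ee_rot: [0.657, 0.754, 0.001, -0.001]
force: [0.2, 6.4, -1.0]
width: 0.0299
gripper_force: 59.6
```

```bash
python3 al.py|sed -n 2,5p; python3 - <<'E'
from h import *
im,d,p=cam('top');a=cv2.resize(im[165:245,280:400],(600,400),interpolation=cv2.INTER_CUBIC);save('t9.png',a)
w=pts(d,p).reshape(-1,3);C=np.array([.5707,-.1248]);a=np.radians(7.98);ex=np.array([np.cos(a),np.sin(a)]);ey=np.array([-ex[1],ex[0]])
Q=np.c_[(w[:,:2]-C)@ex,(w[:,:2]-C)@ey,w[:,2]]*1000
s=Q[(abs(Q[:,0]+2)<12)&(Q[:,1]<-103)&(Q[:,1]>-160)&(Q[:,2]>150)&(Q[:,2]<190)];print('tip out',len(s),s[:,1].min() if len(s) else '')
E
```

```text
tool in caddy (wrist frame): x -1.28 y 124.07 mm, axis z 164.8
L 37 x [-36.2 -18.7] mid -27.4 y [90.  95.8] ztop 197.3
R 479 x [-35.9  32.9] mid -1.5 y [-99.8 -87.6] ztop 197.3
in -90 358 x [-22.7  20.3] mid -1.2 y [-88.3 -60.3] ztop 177.4
tip out 47 -124.80390744286146
```

View pics/t9.png

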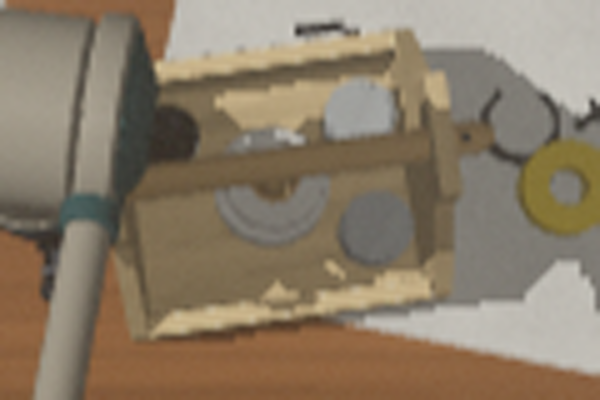

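The tip and its cross hole stick out past the right board at (475,135). The tool has stopped against 6 N and the caddy hasn't moved, so the handle is home. Handing in.

```bash
python3 -c "
from h import *
print(r.finish_job())"
```

```text
the job is handed in; nothing more can be done
None
```

The job is handed in: the small roll is on the post on top of the fat roll and released, and the handle is through both end boards with its knob's shoulder against the +y board, still gripped, and the caddy has not moved; the verdict itself wasn't shown.

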